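Roll the wax mould's pattern sheet home

TASK

Take the hand roller from its stand, set it on the run-on land at either end of the mould bed, and roll it along the bed with a steady push of about 16 N (never more than 25 N, the sheet cracks) until all five sections of the pattern sheet are fully home; keep the roller down on the bed until then, and touch the bed with the roller only. Then put the roller back squarely on the middle of its stand, standing on its feet, and let go; leave the other things alone.

Things in the scene. Friction and masses are not known exactly. Their poses are not given: they have to be found in the camera images.
- roller_grip (a point): Centre of the grip of the loose hand roller: a level wooden bar 94 mm long (its x), 24 mm thick (its y), 30 mm high (z up), on a 17 mm high, 12 mm thick stem. The yoke's bridge top is 30 mm below this point, the drum's lowest line 92 mm below, the undersides of the two feet 74 mm below. It starts standing by its feet on the stand.
- roller: The whole hand roller, 0.4 to 0.65 kg; origin at the middle of the drum's lowest line, 92 mm under the grip's centre, axes as the grip's. A steel yoke carries a freely turning rubber drum, 50 mm in diameter, 110 mm long, axis along x: it rolls along y. At each end of the yoke a foot sticks out, 58 to 80 mm along x, 50 mm long in y.
- stand_top (a point): White plastic roller stand, fixed: two rails, tops level with this point (30 mm above the table), each 27 mm wide (64 to 91 mm either side along x), 74 mm long in y; this point is midway between them, z up. The roller's feet stand on the rails, drum hanging between; well parked, the grip's centre is 74 mm straight above this point, x axes parallel (either way round).
- sheet_mid (a point): Middle of the mould bed's sheet, at the nominal level of the flush sections (50 mm above the table). x across, y along the bed, z up. Steel tray 116 mm wide, 264 mm long; at each end a plain steel run-on land (y 91 to 132 mm either way), top flush with sections that are home; between them five yellow push-fit sections side by side. Side walls are lower.
- press: The whole mould bed; origin on the table under its middle, axes as for sheet_mid. The base is fixed; the tray rests on four stiff rubber springs and gives under load: about 7 N per mm in the middle, about 3.5 N per mm at an end land (it sinks and tips about x). The tray is levelled by hand: unloaded, its true level may be up to 8 mm above or below nominal and lean lengthwise up to 0.04 rad; no pose tells this.
- strip0 (a joint): Height (m) by which sheet section 0 stands proud; 0 is fully home, flush with the end lands; starts 0.003 to 0.0045. The section is 94 mm across (x), 35 mm along y, centred at y = -72 mm from sheet_mid. Its tight fit gives only under about 10 N on that section alone; it stays where pushed.
- strip1 (a joint): Height (m) by which sheet section 1 stands proud; 0 is fully home, flush with the end lands; starts 0.003 to 0.0045. The section is 94 mm across (x), 35 mm along y, centred at y = -36 mm from sheet_mid. Its tight fit gives only under about 10 N on that section alone; it stays where pushed.
- strip2 (a joint): Height (m) by which sheet section 2 stands proud; 0 is fully home, flush with the end lands; starts 0.003 to 0.0045. The section is 94 mm across (x), 35 mm along y, centred at y = 0 mm from sheet_mid. Its tight fit gives only under about 10 N on that section alone; it stays where pushed.
- strip3 (a joint): Height (m) by which sheet section 3 stands proud; 0 is fully home, flush with the end lands; starts 0.003 to 0.0045. The section is 94 mm across (x), 35 mm along y, centred at y = 36 mm from sheet_mid. Its tight fit gives only under about 10 N on that section alone; it stays where pushed.
- strip4 (a joint): Height (m) by which sheet section 4 stands proud; 0 is fully home, flush with the end lands; starts 0.003 to 0.0045. The section is 94 mm across (x), 35 mm along y, centred at y = 72 mm from sheet_mid. Its tight fit gives only under about 10 N on that section alone; it stays where pushed.
- bowl: Steel bowl, 140 mm across, 60 mm high; bystander; origin under its centre.
- jar: Glass jar, 70 mm across, 100 mm high; bystander; origin under its centre.
- spatula: Spatula lying along its x axis; bystander.
- wax_stack: Stack of wax sheets, 160 x 200 x 38 mm; bystander; origin under its centre.
Things that resemble listed ones, but are neither listed nor needed, are in the scene too. Leave any green, purple or red look-alike of the roller alone.

How it is judged (in metres and radians):
On the way, in this order (a step that is already met when the one before it is completed fails the run):
1. the roller is lifted off its stand (z of roller_grip in the frame of stand_top above 0.094 m), for 0.1 s.
2. the roller stands on an end land of the bed, no section yet home (contact force between roller and press above 2 N and (y of roller_grip in the frame of sheet_mid above 0.085 m or y of roller_grip in the frame of sheet_mid below -0.085 m) and value of joint each of strip0, strip1, strip2, strip3, strip4 above 0.0015 m), for 0.05 s.
3. all five sections are home and the roller still bears on the bed (value of joint each of strip0, strip1, strip2, strip3, strip4 below 0.0015 m and contact force between roller and press above 2 N), for 0.05 s.
At the end, for the whole second after the job is handed in: All five sections stand less than 1.5 mm proud, and the roller stands released and at rest on the two rails of its stand, grip centre 70 to 78 mm above the rail tops, within 9 mm (x) and 16 mm (y) of the stand's middle, within 0.2 rad of square and 0.1 rad of upright (value of joint each of strip0, strip1, strip2, strip3, strip4 below 0.0015 m and z of roller_grip in the frame of stand_top between 0.07 and 0.078 m and x of roller_grip in the frame of stand_top between -0.009 and 0.009 m and y of roller_grip in the frame of stand_top between -0.016 and 0.016 m and angle between roller_grip's own z axis and vertical below 0.1 rad and angle between the x axis of roller_grip and the x axis of stand_top, either way round below 0.2 rad and linear speed of roller below 0.02 m/s); the robot touches nothing.
It fails at once if the roller presses on the bed with more than 25 N (contact force between roller and press above 25 N).
It fails at once if the robot itself touches the mould bed (contact force between any of the fingers, the arm and press above 0.5 N).
It fails at once if the roller is lifted clear of the bed (over 38 mm above its nominal level) while some sections are home and others are not (value of joint any of strip0, strip1, strip2, strip3, strip4 below 0.0015 m and value of joint any of strip0, strip1, strip2, strip3, strip4 above 0.0015 m and z of roller_grip in the frame of sheet_mid above 0.13 m).
It fails at once if the bowl, jar, spatula or wax stack is shifted by more than 30 mm (distance of any of bowl, jar, spatula, wax_stack from where it was at the start of the episode above 0.03 m).
It also fails if it takes over 72 s, if anything falls off the work surface, if the arm or the gripper's body presses on something with over 40 N, if the wrist force passes 120 N, or if a joint passes its speed limit or range.

ROBOT

A 6-joint arm with a two-finger parallel gripper is mounted at the origin on the work surface. World frame = base frame: x ahead of the robot, y to its left, z up, the work surface at z = 0. Lengths are in m, angles in degrees, forces in N, time in s.
With the tool pointing down it reaches from about 0.35 to 0.8 m from the base axis. Payload 7.3 kg.
Tool frame: the origin (TCP) lies between the finger pads; the fingertips stand ahead of it and the grasp point (between the pads) lies 3 mm ahead of it (robot.nose_length is the z of the fingertips in the tool frame, in m); z points along the fingers, x is the direction in which the jaws open and shut, and the axes are right-handed (so a half turn about z gives the same grasp; the last joint's range is limited). The gripper opens to 85 mm and grips with 20 to 120 N. Pads are 22 mm wide; open, the fingers measure 114 mm over their backs; the gripper's body (76 mm by 85 mm) begins 54 mm behind the grasp point. The pads swing forward as they close: fully open they stand 13 mm farther back than shut.
Start: joints at [-79.87, 19.595, 87.324, -0, 73.075, -8.365], TCP at [0.167, -0.498, 0.253] pointing down, gripper open.
Joint ranges: [-145.02, 145.02], [-44.19, 115.74], [2.07, 154.8], [-57.11, 237.11], [16.16, 152.29], [-177.93, 177.93]. Speed limits (degrees/s): [147.25, 147.25, 180, 180, 180, 180].

INTERFACE

Orientations are given as a 3x3 rotation matrix whose columns are the frame's x, y, z axes.
In Python, from rig import robot, imaging gives the robot as it stands.
- The arm moves only by the tool arm_command, never from a script. Its argument "series" is a list of rows, each an object of numbers: "hand": the finger opening in cm, from 0 to 8.54; "x", "y", "z": the shift along the tool's x, y, z in cm; "ax", "ay", "az": the turn, a rotation vector about the tool's x, y, z in degrees. A call has 1 to 20 rows; each row is the pose to reach, as a shift and turn from the pose commanded when the call began, along the tool's axes at that moment; what a row does not reach only later rows make up. A row lasts 1/10 s, in which the tool goes at most 50 mm and 8.59 degrees, less where a joint would pass 70% of its speed; a pose out of reach is approached as far as the arm can. A call with a gripper value outside its range is refused whole. The fingers move at their own pace and stop on an object; "squeeze" is the grip in N (left out, the last holds). Time passes only in rows, so rows that repeat a pose let the fingers close. It gives the time, the measured TCP pose, the force and the opening at its end, in the units of the state.
- robot.get_state(): the state, without advancing time (a new reading comes with each control period).
- imaging.camera(name): name is "scene" or "side" or "wrist"; returns (picture, depth): 384x512x3 uint8, red, green, blue; 384x512 float32, m along the optical axis (not along the pixel's ray), 0 where there is no reading.
- imaging.camera_model(name): a dict with "fx", "fy", "cx", "cy" (pixels), "dist" ([k1, k2, p1, p2, k3] as OpenCV has them; the pictures are not rectified), "R" (3x3) and "t" (3): a world point X has camera coordinates R X + t. Camera axes: x right, y down, z forward; pixel columns grow to the right and rows downward; lengths in m; the calibration is good to about 2 mm. A picture is of the moment at which its call begins: read the wrist's pose just before it. camera_model takes no time and is no camera call; for the wrist camera it gives the pose at the moment of the call.
- robot.job_done(): hands the job in, once; it reports no verdict.
The state is a dict: "clock": time; "joints": joint angles; "dq": joint speeds; "effort": joint torques, N m; "tcp_pos": TCP position; "tcp_rot": TCP orientation; "contact_force": force on the tool from outside, world axes, zero at the start; "wrist_torque": the same for the moment, N m; "finger_gap": finger opening in m.
Only numpy, scipy, OpenCV 4.12 (cv2) and the standard library are available. Lean on these libraries where they do the work, as an engineer would, in place of code of your own. Each camera call takes 0.05 s, during which the arm holds its last target.

## Working session

There is one attempt and no reset: what is moved stays moved. The work goes in short steps, Python scripts to look and compute and a tool call to move; the robot and the scene stay as the last step left them, time stands still between calls to the robot, and variables do not carry over. Pictures are saved under pics/ and viewed, and the job is handed in when it is done.

Besides the shell and the picture viewer there is one more tool, called as name(argument=value, ...), one argument or row to a line, values as JSON. arm_command: Moves the arm, as the interface text tells. Its arguments: {"type":"object","properties":{"series":{"type":"array","items":{"type":"object","properties":{"hand":{"type":"number"},"x":{"type":"number"},"y":{"type":"number"},"z":{"type":"number"},"ax":{"type":"number"},"ay":{"type":"number"},"az":{"type":"number"}}}},"squeeze":{"type":"number"}},"required":["series"]}

```bash
ls; mkdir -p pics
cat > h.py <<'E'
import numpy as np, cv2
from rig import robot, imaging
def K(m): return np.array([[m['fx'],0,m['cx']],[0,m['fy'],m['cy']],[0,0,1.]])
def snap(name,fn):
    m=imaging.camera_model(name); p,d=imaging.camera(name)
    cv2.imwrite('pics/'+fn+'.png',p[:,:,::-1]); np.savez('pics/'+fn+'.npz',p=p,d=d,R=m['R'],t=m['t'],K=K(m),dist=np.array(m['dist']))
    return p,d,m
def load(fn): return np.load('pics/'+fn+'.npz')
def cloud(f):
    H,W=f['d'].shape; u,v=np.meshgrid(np.arange(W),np.arange(H))
    n=cv2.undistortPoints(np.stack([u,v],-1).reshape(-1,1,2).astype(float),f['K'],f['dist']).reshape(-1,2)
    z=f['d'].reshape(-1); X=np.c_[n*z[:,None],z]; Wd=(X-f['t'])@f['R']
    Wd[z==0]=np.nan
    return Wd.reshape(H,W,3)
E
python3 - <<'E'
from h import *
s=robot.get_state(); print(s, robot.nose_length)
for n in ['scene','side','wrist']:
    p,d,m=snap(n,n+'0'); print(n,np.array(m['R']).round(3).tolist(),m['t'],m['fx'],m['dist'])
E
```

```text
pics
{'clock': 0.0, 'joints': array([-7.98683908e+01,  1.96357841e+01,  8.73781483e+01, -8.76294170e-04,
        7.30753762e+01, -8.36509996e+00]), 'dq': array([-0.04725657,  0.08375056,  0.03071803, -0.03074821,  0.08498191,
       -0.00090313]), 'effort': array([ 1.37915726e-03, -4.33679366e+01, -2.46010780e+01, -8.16795182e-05,
        7.77796784e-03, -4.97880691e-06]), 'tcp_pos': array([ 0.16650678, -0.49749685,  0.25262626]), 'tcp_rot': array([[ 3.17254198e-01, -9.48340493e-01, -2.88599365e-04],
       [-9.48339280e-01, -3.17254258e-01,  1.53184855e-03],
       [-1.54427339e-03, -2.12295269e-04, -9.99998785e-01]]), 'contact_force': array([-0.12385887, -0.83283995,  0.21439424]), 'wrist_torque': array([-0.01485753, -0.02271824, -0.05957931]), 'finger_gap': 0.08564912067777553} 0.022
scene [[0.717, 0.697, -0.006], [0.583, -0.604, -0.544], [-0.383, 0.386, -0.839]] [-0.37080038 -0.28025663  2.05962976] 483.7672634255386 [-0.03076427  0.          0.          0.          0.        ]
side [[-0.73, -0.684, -0.005], [-0.393, 0.425, -0.815], [0.559, -0.593, -0.579]] [0.40646886 0.28508857 1.38171629] 424.41678198768585 [-0.11813676  0.          0.          0.          0.        ]
wrist [[0.316, -0.949, -0.002], [-0.897, -0.3, 0.324], [-0.308, -0.101, -0.946]] [-0.52405523 -0.04296117  0.38280782] 276.62553006090894 [-0.03534599  0.          0.          0.          0.        ]
```

View pics/scene0.png

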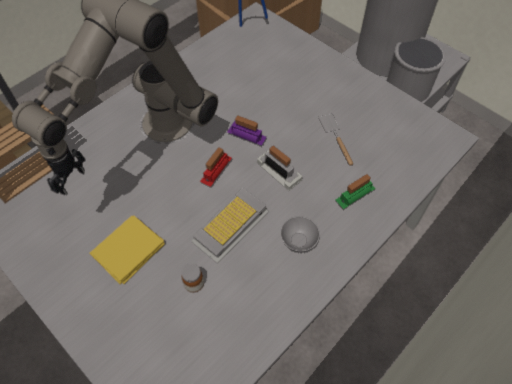

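View pics/side0.png

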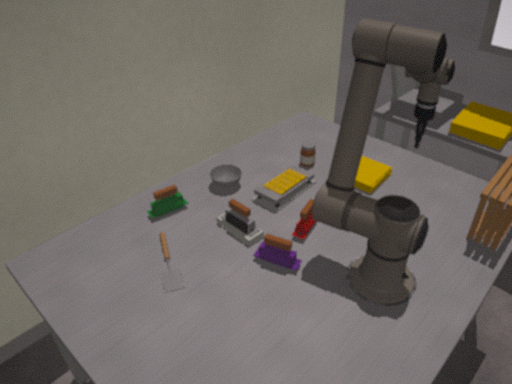

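View pics/wrist0.png

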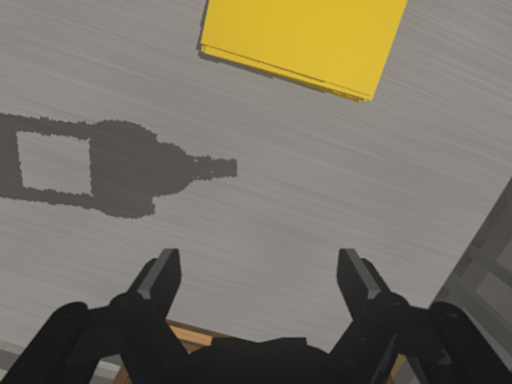

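Scene view: the roller candidates are red (216,165), purple (246,130), green (356,190) and a black roller on a white stand (281,163). The last fits the description. The bed is at (231,225), the bowl (300,235), the jar (193,277), the wax stack (128,248) and the spatula (338,140). Next is a close crop with depth measurements.

Run:
```python
from h import *
for n in ['scene0','side0']:
    f=load(n); C=cloud(f)
    pts={'scene0':dict(grip=(280,156),bed=(231,222),red=(216,158),purple=(246,125),green=(358,184),bowl=(300,235),jar=(193,272),spat=(345,150)),
     'side0':dict(grip=(240,207),bed=(285,183),red=(307,210),purple=(277,242),green=(166,192),bowl=(226,178),jar=(308,153))}[n]
    for k,(u,v) in pts.items(): print(n,k,np.nanmedian(C[v-1:v+2,u-1:u+2].reshape(-1,3),0).round(3))
a=cv2.imread('pics/scene0.png')[130:200,240:330]; b=cv2.imread('pics/side0.png')[190:250,200:280]
cv2.imwrite('pics/crop0.png',np.hstack([cv2.resize(a,(400,400)),cv2.resize(b,(400,400))]))
```

```text
scene0 grip [0.525 0.136 0.117]
scene0 bed [ 0.567 -0.167  0.055]
scene0 red [ 0.35  -0.032  0.104]
scene0 purple [0.313 0.168 0.094]
scene0 green [0.809 0.246 0.106]
scene0 bowl [ 0.765 -0.012  0.006]
scene0 jar [ 0.629 -0.401  0.097]
scene0 spat [0.646 0.395 0.02 ]
side0 grip [0.501 0.15  0.118]
side0 bed [ 0.538 -0.148  0.053]
side0 red [ 0.323 -0.01   0.106]
side0 purple [0.294 0.187 0.102]
side0 green [0.792 0.26  0.1  ]
side0 bowl [ 0.798 -0.051  0.008]
side0 jar [ 0.599 -0.379  0.073]
```

View pics/crop0.png

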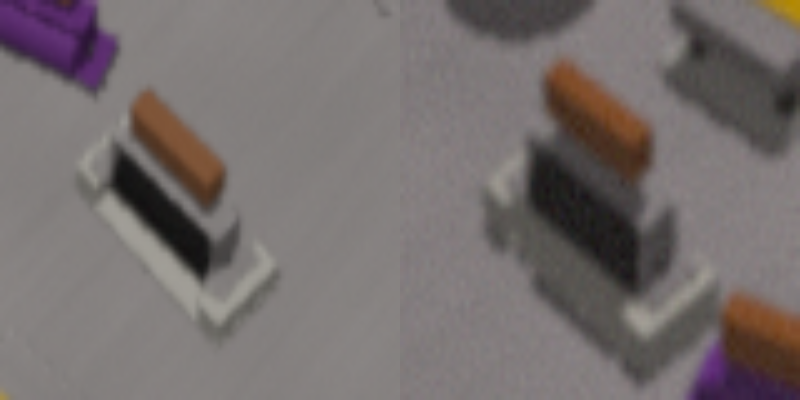

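The crop confirms the choice: black drum, wooden grip and white stand. Next are coarse orientations, to plan a wrist view.

Run:
```python
from h import *
for n in ['scene0','side0']:
    f=load(n); C=cloud(f); p=f['p']
    hsv=cv2.cvtColor(p,cv2.COLOR_RGB2HSV); h,s,v=[hsv[...,i].astype(int) for i in range(3)]
    m=(s>90)&((h<16))&(np.hypot(C[...,0]-.51,C[...,1]-.145)<.09)&(C[...,2]>.07)
    P=C[m]; r=cv2.minAreaRect(P[:,:2].astype(np.float32)*1000); print(n,'grip',len(P),P.mean(0),r,np.linalg.svd(P[:,:2]-P[:,:2].mean(0))[2][0])
    m=(s>120)&(h>18)&(h<32)&(np.hypot(C[...,0]-.55,C[...,1]+.155)<.13)
    P=C[m]; r=cv2.minAreaRect(P[:,:2].astype(np.float32)*1000); print('bed',len(P),P.mean(0),r)
    m=(np.hypot(C[...,0]-.55,C[...,1]+.155)<.17)&(C[...,2]>.035)
    P=C[m]; r=cv2.minAreaRect(P[:,:2].astype(np.float32)*1000); print('bedall',len(P),P.mean(0),r)
m=imaging.camera_model('wrist'); s=robot.get_state()
R=np.array(m['R']);t=np.array(m['t']); c=-R.T@t; T=s['tcp_rot']
print('cam in tool',T.T@(c-s['tcp_pos']),'\n',T.T@R.T)
```

```text
scene0 grip 179 [0.51959559 0.13720522 0.11556782] ((515.3644409179688, 138.92083740234375), (31.348339080810547, 95.72380828857422), 83.38793182373047) [ 0.99980472 -0.01976142]
bed 1074 [ 0.55783567 -0.16495788  0.05461369] ((555.4158935546875, -163.43218994140625), (97.09452819824219, 183.1808319091797), 3.714926242828369)
bedall 2170 [ 0.56008822 -0.16812844  0.05170215] ((555.9808959960938, -163.3852996826172), (120.83319091796875, 268.6092834472656), 2.8992691040039062)
side0 grip 190 [0.50623275 0.14886107 0.11119461] ((510.41790771484375, 145.12301635742188), (25.547718048095703, 96.65032196044922), 88.87251281738281) [-0.99988012  0.01548372]
bed 555 [ 0.55083392 -0.15868029  0.05203016] ((556.2283935546875, -164.81591796875), (108.96178436279297, 195.6949462890625), 5.0829176902771)
bedall 1100 [ 0.54349173 -0.14394741  0.04905216] ((551.2887573242188, -161.3873748779297), (121.8614501953125, 273.85247802734375), 2.505375862121582)
cam in tool [ 9.17646965e-05 -8.28765460e-02 -1.22224199e-01] 
 [[ 9.99998986e-01 -9.23117127e-04 -1.08445821e-03]
 [ 1.22518520e-03  9.45833627e-01  3.24649425e-01]
 [ 7.26027594e-04 -3.24650424e-01  9.45833799e-01]]
```

```bash
cat >> h.py <<'E'
from scipy.spatial.transform import Rotation as Ro
def rel(pos,head,deg=True):
    s=robot.get_state(); T=s['tcp_rot']; a=np.radians(head)
    G=np.array([[np.cos(a),np.sin(a),0],[np.sin(a),-np.cos(a),0],[0,0,-1.]])
    d=T.T@(np.array(pos)-s['tcp_pos'])*100; r=Ro.from_matrix(T.T@G).as_rotvec(degrees=True)
    print('xyz cm',d.round(3),'rot',r.round(2),'F',s['contact_force'].round(2),'tcp',s['tcp_pos'].round(4),'t',s['clock'])
E
python3 -c "
from h import *
rel([.555,-.163,.33],-90)"
```

```text
xyz cm [-19.421 -47.459  -7.691] rot [ 0.    0.07 18.49] F [0.36 0.57 0.98] tcp [ 0.1665 -0.4976  0.2528] t 0.15
```

arm_command(
  series=[
    {"x": -19.4, "y": -47.5, "z": -7.7, "az": 18.5, "hand": 8.5},
    {"x": -19.4, "y": -47.5, "z": -7.7, "az": 18.5},
    {"x": -19.4, "y": -47.5, "z": -7.7, "az": 18.5},
    {"x": -19.4, "y": -47.5, "z": -7.7, "az": 18.5},
    {"x": -19.4, "y": -47.5, "z": -7.7, "az": 18.5},
    {"x": -19.4, "y": -47.5, "z": -7.7, "az": 18.5},
    {"x": -19.4, "y": -47.5, "z": -7.7, "az": 18.5},
    {"x": -19.4, "y": -47.5, "z": -7.7, "az": 18.5},
    {"x": -19.4, "y": -47.5, "z": -7.7, "az": 18.5},
    {"x": -19.4, "y": -47.5, "z": -7.7, "az": 18.5},
    {"x": -19.4, "y": -47.5, "z": -7.7, "az": 18.5},
    {"x": -19.4, "y": -47.5, "z": -7.7, "az": 18.5},
    {"x": -19.4, "y": -47.5, "z": -7.7, "az": 18.5},
    {"x": -19.4, "y": -47.5, "z": -7.7, "az": 18.5},
  ],
)

```text
$.series[0]: bad value
```

```bash
python3 -c "
from h import *
snap('wrist','wbed')
rel([.515,.142,.33],-90)"
```

```text
xyz cm [-49.618 -53.339  -7.658] rot [ 0.    0.05 18.49] F [-0.53  0.46  0.2 ] tcp [ 0.1665 -0.4977  0.2529] t 0.2
```

View pics/wbed.png

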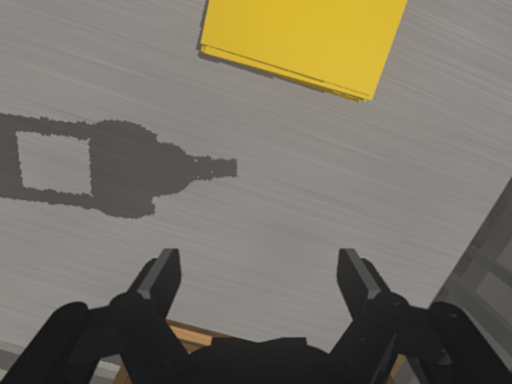

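The move was refused as a bad value, and the arm has not moved. I'll try it with full rows.

arm_command(
  series=[
    {"x": -2, "y": -4.5, "z": -0.7, "ax": 0, "ay": 0, "az": 2, "hand": 8.5},
  ],
)

```text
clock: 0.3
tcp_pos: [0.2004, -0.4668, 0.259]
tcp_rot: [[0.278, -0.961, -0.002], [-0.961, -0.278, 0.0], [-0.001, 0.001, -1.0]]
contact_force: [1.4, 0.3, -0.1]
finger_gap: 0.085
```

```bash
python3 -c "
from h import *
rel([.555,-.163,.33],-90)"
```

```text
xyz cm [-19.324 -42.494  -7.141] rot [ 0.09  0.03 16.15] F [ 1.37  0.35 -0.07] tcp [ 0.2004 -0.4668  0.259 ] t 0.3
```

arm_command(
  series=[
    {"x": -2, "y": -4.3, "z": -0.7, "az": 3},
    {"x": -4, "y": -8.6, "z": -1.5, "az": 6},
    {"x": -6, "y": -12.9, "z": -2.2, "az": 9},
    {"x": -8, "y": -17.2, "z": -3, "az": 12},
    {"x": -10, "y": -21.5, "z": -3.7, "az": 15},
    {"x": -12, "y": -25.8, "z": -4.5, "az": 16},
    {"x": -14, "y": -30.1, "z": -5.2, "az": 16},
    {"x": -16, "y": -34.4, "z": -6, "az": 16},
    {"x": -18, "y": -38.7, "z": -6.6, "az": 16},
    {"x": -19.3, "y": -42.5, "z": -7.1, "az": 16},
    {"x": -19.3, "y": -42.5, "z": -7.1, "az": 16},
    {"x": -19.3, "y": -42.5, "z": -7.1, "az": 16},
  ],
)

```text
$.series[0]: bad value
```

```bash
python3 -c "
from h import *
snap('wrist','wbed1')
rel([.515,.142,.33],-90)"
```

```text
xyz cm [-49.201 -46.501  -6.643] rot [-0.19  0.16 16.29] F [ 5.03  5.58 -0.3 ] tcp [ 0.2068 -0.4605  0.2608] t 0.35
```

View pics/wbed1.png

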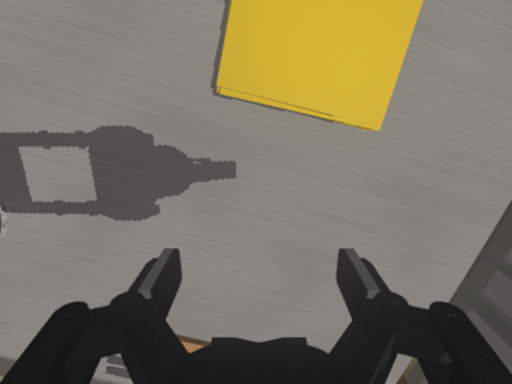

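Every row needs all seven fields.

arm_command(
  series=[
    {"x": -19, "y": -41.7, "z": -6.9, "ax": 0, "ay": 0, "az": 16, "hand": 8.5},
    {"x": -19, "y": -41.7, "z": -6.9, "ax": 0, "ay": 0, "az": 16, "hand": 8.5},
    {"x": -19, "y": -41.7, "z": -6.9, "ax": 0, "ay": 0, "az": 16, "hand": 8.5},
    {"x": -19, "y": -41.7, "z": -6.9, "ax": 0, "ay": 0, "az": 16, "hand": 8.5},
    {"x": -19, "y": -41.7, "z": -6.9, "ax": 0, "ay": 0, "az": 16, "hand": 8.5},
    {"x": -19, "y": -41.7, "z": -6.9, "ax": 0, "ay": 0, "az": 16, "hand": 8.5},
    {"x": -19, "y": -41.7, "z": -6.9, "ax": 0, "ay": 0, "az": 16, "hand": 8.5},
    {"x": -19, "y": -41.7, "z": -6.9, "ax": 0, "ay": 0, "az": 16, "hand": 8.5},
    {"x": -19, "y": -41.7, "z": -6.9, "ax": 0, "ay": 0, "az": 16, "hand": 8.5},
    {"x": -19, "y": -41.7, "z": -6.9, "ax": 0, "ay": 0, "az": 16, "hand": 8.5},
    {"x": -19, "y": -41.7, "z": -6.9, "ax": 0, "ay": 0, "az": 16, "hand": 8.5},
    {"x": -19, "y": -41.7, "z": -6.9, "ax": 0, "ay": 0, "az": 16, "hand": 8.5},
  ],
)

```text
clock: 1.55
tcp_pos: [0.5485, -0.1639, 0.3288]
tcp_rot: [[0.01, -1.0, -0.001], [-1.0, -0.01, -0.0], [0.0, 0.001, -1.0]]
contact_force: [-0.4, 0.6, 0.0]
finger_gap: 0.085
```

```bash
python3 -c "
from h import *
snap('wrist','wbed2')
rel([.515,.142,.33],-90)"
```

```text
xyz cm [-30.676   3.05   -0.112] rot [ 0.07 -0.    0.49] F [ 0.06 -1.17 -0.48] tcp [ 0.5481 -0.1645  0.3289] t 1.6
```

View pics/wbed2.png

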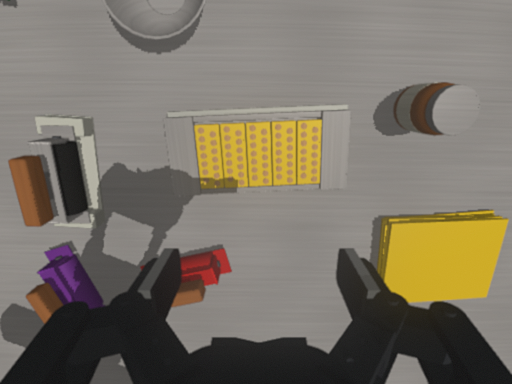

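The wrist view shows the bed centred at (258,150), its lands at (183,152) and (335,150), and the roller on its stand at left (65,175). I'll fit the bed from depth and then move over the stand.

Run:
```python
from h import *
f=load('wbed2'); C=cloud(f); p=f['p']
hsv=cv2.cvtColor(p,cv2.COLOR_RGB2HSV); h,s,v=[hsv[...,i].astype(int) for i in range(3)]
u,vv=np.meshgrid(np.arange(512),np.arange(384))
m=(u>160)&(u<355)&(vv>100)&(vv<200)
tb=np.nanmedian(C[20:60,300:480].reshape(-1,3),0); print('table',tb)
y=m&(s>120)&(h>18)&(h<32); P=C[y]
r=cv2.minAreaRect(P[:,:2].astype(np.float32)*1000); print('yellow',len(P),r,np.median(P,0))
q=m&(C[...,2]>.03); P=C[q]; r=cv2.minAreaRect(P[:,:2].astype(np.float32)*1000); print('all',r)
for n,(a,b) in dict(L=(172,190),R=(326,344)).items():
    Q=C[125:178,a:b].reshape(-1,3); print(n,np.nanmedian(Q,0),np.nanstd(Q,0))
for a in (207,233,259,284,310):
    Q=C[130:180,a-8:a+8].reshape(-1,3); print(np.nanmedian(Q,0))
```

```text
table [ 0.71798848 -0.35429593  0.00148017]
yellow 6516 ((nan, nan), (0.0, 0.0), 0.0) [nan nan nan]
all ((554.9718627929688, -163.94717407226562), (115.50902557373047, 264.9284973144531), 2.8388242721557617)
L [ 0.55978466 -0.05144214  0.05544595] [0.02214998 0.00767721 0.00081763]
R [ 0.56057363 -0.27492606  0.04927467] [0.02245449 0.00799039 0.00080053]
[ 0.55490735 -0.08916882  0.05785176]
[ 0.5556715  -0.12645742  0.05766215]
[ 0.55599416 -0.1642418   0.05581724]
[ 0.55583395 -0.19989151  0.05511875]
[ 0.55651453 -0.23770678  0.05474829]
```

arm_command(
  series=[
    {"x": -30.7, "y": 3, "z": 0, "ax": 0, "ay": 0, "az": 0.5, "hand": 8.5},
    {"x": -30.7, "y": 3, "z": 0, "ax": 0, "ay": 0, "az": 0.5, "hand": 8.5},
    {"x": -30.7, "y": 3, "z": 0, "ax": 0, "ay": 0, "az": 0.5, "hand": 8.5},
    {"x": -30.7, "y": 3, "z": 0, "ax": 0, "ay": 0, "az": 0.5, "hand": 8.5},
    {"x": -30.7, "y": 3, "z": 0, "ax": 0, "ay": 0, "az": 0.5, "hand": 8.5},
    {"x": -30.7, "y": 3, "z": 0, "ax": 0, "ay": 0, "az": 0.5, "hand": 8.5},
    {"x": -30.7, "y": 3, "z": 0, "ax": 0, "ay": 0, "az": 0.5, "hand": 8.5},
    {"x": -30.7, "y": 3, "z": 0, "ax": 0, "ay": 0, "az": 0.5, "hand": 8.5},
    {"x": -30.7, "y": 3, "z": 0, "ax": 0, "ay": 0, "az": 0.5, "hand": 8.5},
    {"x": -30.7, "y": 3, "z": 0, "ax": 0, "ay": 0, "az": 0.5, "hand": 8.5},
  ],
)

```text
clock: 2.6
tcp_pos: [0.5164, 0.1406, 0.3292]
tcp_rot: [[-0.003, -1.0, -0.0], [-1.0, 0.003, -0.001], [0.001, 0.0, -1.0]]
contact_force: [0.2, -0.4, 0.1]
finger_gap: 0.0847
```

```bash
python3 -c "
from h import *
snap('wrist','wst')
rel([.515,.142,.33],-90)"
```

```text
xyz cm [-0.122  0.148 -0.076] rot [ 0.   -0.02 -0.16] F [ 0.61 -0.31  0.6 ] tcp [0.5165 0.1408 0.3292] t 2.65
```

View pics/wst.png

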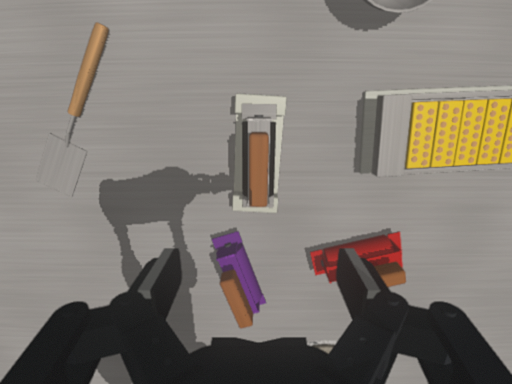

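The roller is at (258,160), its grip at (259,168), and the stand's rails are at (260,103) and (256,205).

Run:
```python
from h import *
f=load('wst'); C=cloud(f); p=f['p']
hsv=cv2.cvtColor(p,cv2.COLOR_RGB2HSV); h,s,v=[hsv[...,i].astype(int) for i in range(3)]
u,vv=np.meshgrid(np.arange(512),np.arange(384))
m=(u>225)&(u<295)&(vv>85)&(vv<222)
w=m&(s>90)&(h<16)&(C[...,2]>.1); P=C[w]
print('grip',len(P),np.median(P,0),cv2.minAreaRect(P[C[w][:,2]>np.median(P[:,2])-.004][:,:2].astype(np.float32)*1000),np.percentile(P[:,2],[5,50,95]))
q=m&(C[...,2]>.02)&(C[...,2]<.036); P=C[q]; print('stand',len(P),cv2.minAreaRect(P[:,:2].astype(np.float32)*1000),np.percentile(P[:,2],[5,50,95]))
q=m&(C[...,2]>.022); P=C[q]; print('stand all',len(P),cv2.minAreaRect(P[:,:2].astype(np.float32)*1000))
for a in [(96,108,238,282),(200,209,237,274)]:
  Q=C[a[0]:a[1],a[2]:a[3]].reshape(-1,3); print(np.nanmedian(Q,0))
print('table',np.nanmedian(C[80:200,300:340].reshape(-1,3),0))
z=p[85:222,200:320]; cv2.imwrite('pics/c2.png',cv2.resize(z[:,:,::-1],(480,548)))
# height map of band column
for r in range(92,215,6): print(r,[int(1000*x) if x==x else -1 for x in C[r,232:290:4,2]])
```

```text
grip 1329 [0.51911521 0.1411332  0.12036114] ((514.5113525390625, 141.11009216308594), (22.402921676635742, 91.59088897705078), 89.19355010986328) [0.11847455 0.12036114 0.1216622 ]
stand 1365 ((515.4741821289062, 142.47384643554688), (74.02393341064453, 180.63967895507812), 86.55148315429688) [0.02994937 0.03188721 0.03567052]
stand all 4370 ((515.4741821289062, 142.47384643554688), (74.02393341064453, 180.63967895507812), 86.55148315429688)
[0.59696103 0.13942964 0.03196685]
[0.44473795 0.14516464 0.03609604]
table [0.53692859 0.04186666 0.00162953]
92 [2, 1, 0, 1, 0, 2, 2, 0, 1, 1, 2, 1, 2, 1, 0]
98 [1, 32, 32, 31, 31, 31, 31, 33, 31, 31, 31, 31, 31, 31, 0]
104 [2, 31, 31, 35, 35, 35, 36, 35, 35, 36, 35, 35, 31, 32, 2]
110 [1, 32, 32, 36, 35, 34, 37, 35, 36, 35, 35, 34, 29, 32, 3]
116 [2, 7, 6, 35, 36, 35, 43, 43, 35, 35, 35, 8, 6, 2, 2]
122 [3, 8, 8, 48, 75, 76, 75, 76, 75, 75, 41, 7, 7, 1, 2]
128 [1, 8, 8, 52, 76, 77, 75, 76, 76, 76, 55, 8, 7, 3, 1]
134 [1, 7, 8, 52, 76, 118, 119, 118, 118, 76, 54, 8, 7, 0, 1]
140 [1, 7, 7, 54, 75, 120, 120, 121, 120, 118, 54, 7, 8, 2, 1]
146 [2, 7, 7, 53, 74, 120, 120, 120, 121, 115, 53, 8, 7, 1, 1]
152 [0, 7, 6, 51, 76, 120, 121, 120, 121, 116, 53, 7, 9, 1, 1]
158 [1, 8, 7, 53, 76, 121, 120, 120, 120, 75, 51, 6, 0, 2, 1]
164 [0, 7, 6, 51, 76, 120, 119, 121, 120, 74, 51, 7, 1, 0, 1]
170 [1, 6, 5, 51, 76, 120, 120, 120, 119, 76, 52, 8, 1, 2, 0]
176 [2, 6, 8, 51, 74, 119, 119, 120, 120, 74, 51, 6, 1, 1, 1]
182 [1, 7, 6, 53, 74, 120, 119, 121, 121, 75, 51, 9, 0, 1, 1]
188 [1, 7, 8, 50, 75, 120, 119, 120, 120, 76, 51, 8, 0, 0, 0]
194 [0, 28, 25, 52, 76, 120, 119, 119, 122, 74, 49, 17, 1, 1, 1]
200 [2, 32, 31, 36, 74, 119, 119, 120, 120, 63, 35, 31, 1, 0, 0]
206 [31, 31, 31, 34, 35, 118, 120, 119, 120, 35, 36, 32, 1, 2, 1]
212 [1, 2, 1, 2, 0, 1, 1, 1, 1, 0, 2, 0, 1, 2, 1]
```

View pics/c2.png

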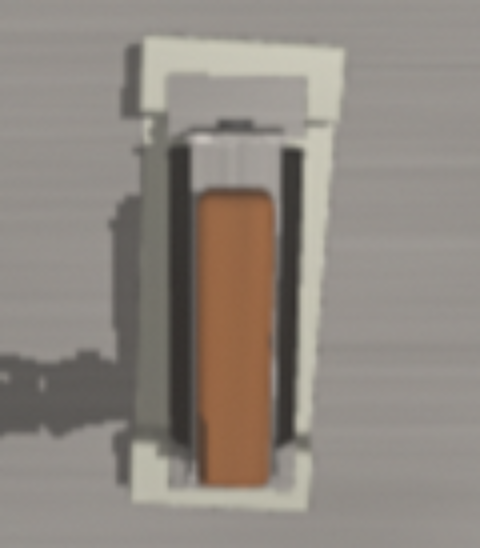

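Stand: centre (0.5155, 0.1425), yaw -3.5°. Grip: centre (0.5145, 0.141), yaw -0.8°, top at 0.119 (centre about 0.104). Next, descend and grasp.

arm_command(
  series=[
    {"x": 0, "y": 0.2, "z": 5, "ax": 0, "ay": 0, "az": 0.6, "hand": 8.5},
    {"x": 0, "y": 0.2, "z": 10, "ax": 0, "ay": 0, "az": 0.6, "hand": 8.5},
    {"x": 0, "y": 0.2, "z": 14, "ax": 0, "ay": 0, "az": 0.6, "hand": 8.5},
    {"x": 0, "y": 0.2, "z": 17, "ax": 0, "ay": 0, "az": 0.6, "hand": 8.5},
    {"x": 0, "y": 0.2, "z": 19.5, "ax": 0, "ay": 0, "az": 0.6, "hand": 8.5},
    {"x": 0, "y": 0.2, "z": 21.2, "ax": 0, "ay": 0, "az": 0.6, "hand": 8.5},
    {"x": 0, "y": 0.2, "z": 22.1, "ax": 0, "ay": 0, "az": 0.6, "hand": 8.5},
    {"x": 0, "y": 0.2, "z": 22.1, "ax": 0, "ay": 0, "az": 0.6, "hand": 8.5},
    {"x": 0, "y": 0.2, "z": 22.1, "ax": 0, "ay": 0, "az": 0.6, "hand": 8.5},
  ],
)

```text
clock: 3.55
tcp_pos: [0.5148, 0.1422, 0.109]
tcp_rot: [[-0.011, -1.0, 0.001], [-1.0, 0.011, 0.0], [-0.0, -0.001, -1.0]]
contact_force: [-0.6, 0.3, 0.3]
finger_gap: 0.0851
```

```bash
python3 -c "
from h import *
snap('wrist','wg')
rel([.5145,.141,.108],-90.8)"
```

```text
xyz cm [0.14  0.04  0.131] rot [-0.11  0.01  0.16] F [0.17 0.39 0.02] tcp [0.5149 0.1424 0.1093] t 3.6
```

View pics/wg.png

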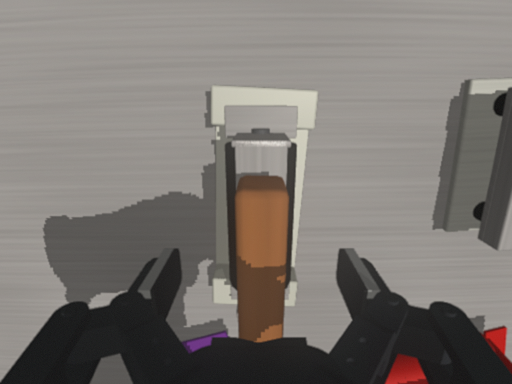

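The grip sits between the fingers (grip column 261, finger midpoint 259), so I'll close.

arm_command(
  series=[
    {"x": 0.14, "y": 0, "z": 0.1, "ax": 0, "ay": 0, "az": 0, "hand": 5},
    {"x": 0.14, "y": 0, "z": 0.1, "ax": 0, "ay": 0, "az": 0, "hand": 3.5},
    {"x": 0.14, "y": 0, "z": 0.1, "ax": 0, "ay": 0, "az": 0, "hand": 2.5},
    {"x": 0.14, "y": 0, "z": 0.1, "ax": 0, "ay": 0, "az": 0, "hand": 1.5},
    {"x": 0.14, "y": 0, "z": 0.1, "ax": 0, "ay": 0, "az": 0, "hand": 1.5},
    {"x": 0.14, "y": 0, "z": 0.1, "ax": 0, "ay": 0, "az": 0, "hand": 1.5},
    {"x": 0.14, "y": 0, "z": 0.1, "ax": 0, "ay": 0, "az": 0, "hand": 1.5},
  ],
  squeeze=80,
)

```text
clock: 4.3
tcp_pos: [0.5143, 0.1412, 0.1077]
tcp_rot: [[-0.011, -1.0, 0.001], [-1.0, 0.011, -0.0], [0.0, -0.001, -1.0]]
contact_force: [0.3, -0.9, 5.0]
finger_gap: 0.023
```

```bash
python3 -c "
from h import *
rel([.5145,.141,.108],-90.8)"
```

```text
xyz cm [ 0.024 -0.016 -0.033] rot [-0.04 -0.01  0.2 ] F [ 0.34 -0.93  4.97] tcp [0.5143 0.1412 0.1077] t 4.3
```

Gripped, with a 23 mm gap. Next, lift.

arm_command(
  series=[
    {"x": 0, "y": 0, "z": -1, "ax": 0, "ay": 0, "az": 0, "hand": 1.5},
    {"x": 0, "y": 0, "z": -3, "ax": 0, "ay": 0, "az": 0, "hand": 1.5},
    {"x": 0, "y": 0, "z": -6, "ax": 0, "ay": 0, "az": 0, "hand": 1.5},
    {"x": 0, "y": 0, "z": -9, "ax": 0, "ay": 0, "az": 0, "hand": 1.5},
    {"x": 0, "y": 0, "z": -10, "ax": 0, "ay": 0, "az": 0, "hand": 1.5},
    {"x": 0, "y": 0, "z": -10, "ax": 0, "ay": 0, "az": 0, "hand": 1.5},
    {"x": 0, "y": 0, "z": -10, "ax": 0, "ay": 0, "az": 0, "hand": 1.5},
  ],
)

```text
clock: 5.0
tcp_pos: [0.5132, 0.1412, 0.2058]
tcp_rot: [[-0.011, -1.0, -0.003], [-1.0, 0.011, -0.0], [0.0, 0.003, -1.0]]
contact_force: [0.2, 0.6, -5.0]
finger_gap: 0.0227
```

Run:
```python
from h import *
b=np.array([.555,-.164]); a=np.radians(2.84); y=np.array([-np.sin(a),np.cos(a)])
for i in range(3): print(robot.get_state()['contact_force'],robot.get_state()['wrist_torque'])
snap('wrist','wl')
p=b+y*0.108; print(p); rel([p[0],p[1],.208],-90+2.84+0)
```

```text
[ 0.19778662  0.55477264 -4.99260255] [-0.03193202  0.0104944  -0.0010077 ]
[ 0.19778662  0.55477264 -4.99260255] [-0.03193202  0.0104944  -0.0010077 ]
[ 0.19778662  0.55477264 -4.99260255] [-0.03193202  0.0104944  -0.0010077 ]
[ 0.54964892 -0.05613265]
xyz cm [19.688 -3.862 -0.261] rot [ 0.2  -0.02 -3.45] F [-0.13 -0.3  -4.82] tcp [0.5131 0.1411 0.2054] t 5.05
```

View pics/wl.png

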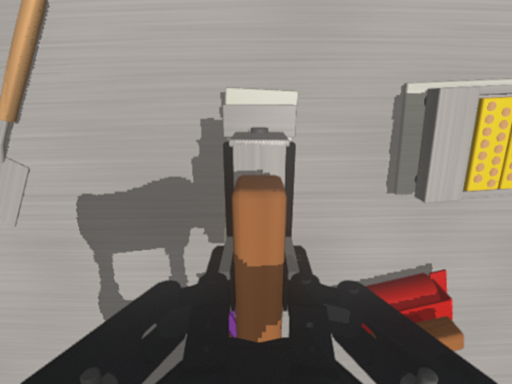

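The roller is lifted; it weighs about 5 N and hangs straight. Next, move above the +y land.

arm_command(
  series=[
    {"x": 4, "y": -0.8, "z": 0, "ax": 0, "ay": 0, "az": -1, "hand": 1.5},
    {"x": 8, "y": -1.6, "z": 0, "ax": 0, "ay": 0, "az": -2, "hand": 1.5},
    {"x": 12, "y": -2.4, "z": 0, "ax": 0, "ay": 0, "az": -3, "hand": 1.5},
    {"x": 16, "y": -3.2, "z": 0, "ax": 0, "ay": 0, "az": -3.4, "hand": 1.5},
    {"x": 18.5, "y": -3.7, "z": 0, "ax": 0, "ay": 0, "az": -3.4, "hand": 1.5},
    {"x": 19.3, "y": -3.8, "z": 0, "ax": 0, "ay": 0, "az": -3.4, "hand": 1.5},
    {"x": 19.3, "y": -3.8, "z": 0, "ax": 0, "ay": 0, "az": -3.4, "hand": 1.5},
    {"x": 19.3, "y": -3.8, "z": 0, "ax": 0, "ay": 0, "az": -3.4, "hand": 1.5},
    {"x": 19.3, "y": -3.8, "z": 0, "ax": 0, "ay": 0, "az": -3.4, "hand": 1.5},
  ],
)

```text
clock: 5.95
tcp_pos: [0.5497, -0.0508, 0.2069]
tcp_rot: [[0.05, -0.999, -0.001], [-0.999, -0.05, 0.001], [-0.001, 0.001, -1.0]]
contact_force: [0.0, -0.6, -4.9]
finger_gap: 0.0233
```

Run:
```python
from h import *
snap('wrist','wb3');snap('side','sb3')
b=np.array([.555,-.164]); a=np.radians(2.84); y=np.array([-np.sin(a),np.cos(a)])
p=b+y*0.112; print(p); rel([p[0],p[1],.152],-90+2.84)
```

```text
[ 0.54945073 -0.05213756]
xyz cm [0.117 0.051 5.521] rot [0.02 0.01 0.05] F [ 0.84 -0.9  -5.42] tcp [ 0.5499 -0.051   0.2072] t 6.05
```

View pics/wb3.png

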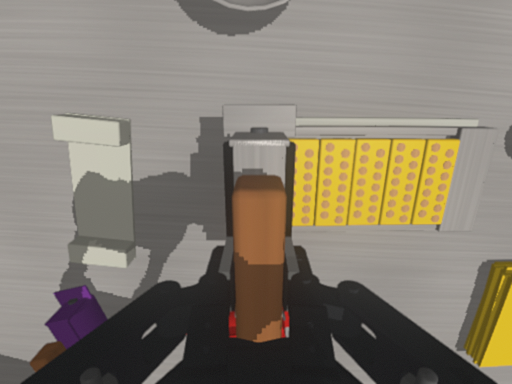

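View pics/sb3.png

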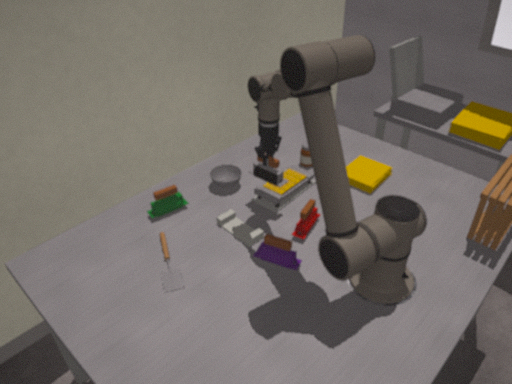

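Aligned over the land; the roller covers (260,180) and the sections are to its right. Next, descend to just above contact.

arm_command(
  series=[
    {"x": 0.1, "y": 0, "z": 2, "ax": 0, "ay": 0, "az": 0, "hand": 1.5},
    {"x": 0.1, "y": 0, "z": 3.5, "ax": 0, "ay": 0, "az": 0, "hand": 1.5},
    {"x": 0.1, "y": 0, "z": 4.6, "ax": 0, "ay": 0, "az": 0, "hand": 1.5},
    {"x": 0.1, "y": 0, "z": 5, "ax": 0, "ay": 0, "az": 0, "hand": 1.5},
    {"x": 0.1, "y": 0, "z": 5, "ax": 0, "ay": 0, "az": 0, "hand": 1.5},
    {"x": 0.1, "y": 0, "z": 5.2, "ax": 0, "ay": 0, "az": 0, "hand": 1.5},
    {"x": 0.1, "y": 0, "z": 5.2, "ax": 0, "ay": 0, "az": 0, "hand": 1.5},
  ],
)

```text
clock: 6.75
tcp_pos: [0.5504, -0.0532, 0.1558]
tcp_rot: [[0.049, -0.999, 0.001], [-0.999, -0.049, -0.0], [0.0, -0.001, -1.0]]
contact_force: [0.6, 0.2, -5.9]
finger_gap: 0.0229
```

arm_command(
  series=[
    {"x": 0, "y": 0, "z": 0.15, "ax": 0, "ay": 0, "az": 0, "hand": 1.5},
    {"x": 0, "y": 0, "z": 0.3, "ax": 0, "ay": 0, "az": 0, "hand": 1.5},
    {"x": 0, "y": 0, "z": 0.3, "ax": 0, "ay": 0, "az": 0, "hand": 1.5},
  ],
)

```text
clock: 7.05
tcp_pos: [0.55, -0.0531, 0.1522]
tcp_rot: [[0.049, -0.999, -0.0], [-0.999, -0.049, -0.0], [0.0, 0.0, -1.0]]
contact_force: [0.5, -0.3, -4.5]
finger_gap: 0.0225
```

arm_command(
  series=[
    {"x": 0, "y": 0, "z": 0.15, "ax": 0, "ay": 0, "az": 0, "hand": 1.5},
    {"x": 0, "y": 0, "z": 0.2, "ax": 0, "ay": 0, "az": 0, "hand": 1.5},
    {"x": 0, "y": 0, "z": 0.2, "ax": 0, "ay": 0, "az": 0, "hand": 1.5},
  ],
)

```text
clock: 7.35
tcp_pos: [0.5501, -0.0531, 0.1501]
tcp_rot: [[0.049, -0.999, -0.0], [-0.999, -0.049, -0.0], [-0.0, 0.0, -1.0]]
contact_force: [0.5, -0.4, -5.1]
finger_gap: 0.0231
```

arm_command(
  series=[
    {"x": 0, "y": 0, "z": 0.1, "ax": 0, "ay": 0, "az": 0, "hand": 1.5},
    {"x": 0, "y": 0, "z": 0.15, "ax": 0, "ay": 0, "az": 0, "hand": 1.5},
    {"x": 0, "y": 0, "z": 0.15, "ax": 0, "ay": 0, "az": 0, "hand": 1.5},
  ],
)

```text
clock: 7.65
tcp_pos: [0.5502, -0.0532, 0.1488]
tcp_rot: [[0.049, -0.999, 0.0], [-0.999, -0.049, -0.0], [0.0, -0.0, -1.0]]
contact_force: [-0.5, -0.2, -3.1]
finger_gap: 0.0233
```

arm_command(
  series=[
    {"x": 0, "y": 0, "z": 0.1, "ax": 0, "ay": 0, "az": 0, "hand": 1.5},
    {"x": 0, "y": 0, "z": 0.15, "ax": 0, "ay": 0, "az": 0, "hand": 1.5},
    {"x": 0, "y": 0, "z": 0.15, "ax": 0, "ay": 0, "az": 0, "hand": 1.5},
  ],
)

```text
clock: 7.95
tcp_pos: [0.5503, -0.0532, 0.1476]
tcp_rot: [[0.049, -0.999, 0.001], [-0.999, -0.049, -0.0], [0.0, -0.001, -1.0]]
contact_force: [-0.4, 0.3, 0.7]
finger_gap: 0.0229
```

arm_command(
  series=[
    {"x": 0, "y": 0, "z": 0.1, "ax": 0, "ay": 0, "az": 0, "hand": 1.5},
    {"x": 0, "y": 0, "z": 0.15, "ax": 0, "ay": 0, "az": 0, "hand": 1.5},
    {"x": 0, "y": 0, "z": 0.15, "ax": 0, "ay": 0, "az": 0, "hand": 1.5},
    {"x": 0, "y": 0, "z": 0.15, "ax": 0, "ay": 0, "az": 0, "hand": 1.5},
  ],
)

```text
clock: 8.35
tcp_pos: [0.5503, -0.0532, 0.1462]
tcp_rot: [[0.049, -0.999, 0.001], [-0.999, -0.049, -0.0], [0.0, -0.001, -1.0]]
contact_force: [-0.7, -0.7, 3.9]
finger_gap: 0.0228
```

Contact came at a TCP z of about 0.1494, and the end stiffness is about 3 N/mm as expected. Press to about 15 N.

arm_command(
  series=[
    {"x": 0, "y": 0, "z": 0.1, "ax": 0, "ay": 0, "az": 0, "hand": 1.5},
    {"x": 0, "y": 0, "z": 0.2, "ax": 0, "ay": 0, "az": 0, "hand": 1.5},
    {"x": 0, "y": 0, "z": 0.2, "ax": 0, "ay": 0, "az": 0, "hand": 1.5},
    {"x": 0, "y": 0, "z": 0.2, "ax": 0, "ay": 0, "az": 0, "hand": 1.5},
  ],
)

```text
clock: 8.75
tcp_pos: [0.5505, -0.0533, 0.1446]
tcp_rot: [[0.049, -0.999, 0.001], [-0.999, -0.049, -0.001], [0.001, -0.001, -1.0]]
contact_force: [-2.7, 0.1, 8.7]
finger_gap: 0.0232
```

Run:
```python
from h import *
snap('wrist','wb4')
s=robot.get_state(); print(s['contact_force'],s['wrist_torque'],s['tcp_pos'],s['clock'])
```

```text
[-2.50345487 -0.30142882  8.44197061] [-0.0070444   0.54569623 -0.13160316] [ 0.55045236 -0.05328262  0.14464664] 8.8
```

View pics/wb4.png

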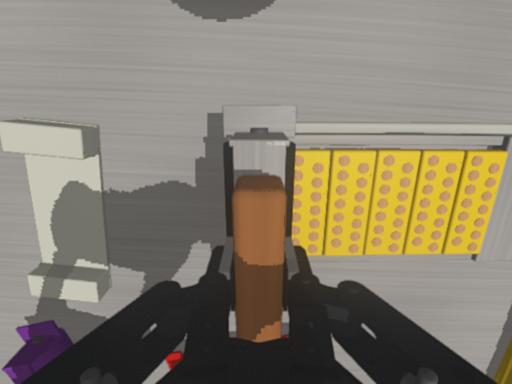

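Bed force is about 13.6 N on the land. Roll in short steps with force feedback.

arm_command(
  series=[
    {"x": 0.3, "y": 0, "z": 0.01, "ax": 0, "ay": 0, "az": 0, "hand": 1.5},
    {"x": 0.6, "y": 0, "z": 0.03, "ax": 0, "ay": 0, "az": 0, "hand": 1.5},
    {"x": 0.9, "y": 0, "z": 0.04, "ax": 0, "ay": 0, "az": 0, "hand": 1.5},
    {"x": 1.1, "y": 0, "z": 0.04, "ax": 0, "ay": 0, "az": 0, "hand": 1.5},
    {"x": 1.1, "y": 0, "z": 0.04, "ax": 0, "ay": 0, "az": 0, "hand": 1.5},
  ],
)

```text
clock: 9.3
tcp_pos: [0.551, -0.0635, 0.1445]
tcp_rot: [[0.048, -0.999, 0.001], [-0.999, -0.048, 0.001], [-0.001, -0.001, -1.0]]
contact_force: [-3.8, 4.0, 11.0]
finger_gap: 0.023
```

arm_command(
  series=[
    {"x": 0.2, "y": 0, "z": 0, "ax": 0, "ay": 0, "az": 0, "hand": 1.5},
    {"x": 0.5, "y": 0, "z": 0, "ax": 0, "ay": 0, "az": 0, "hand": 1.5},
    {"x": 0.8, "y": 0, "z": 0, "ax": 0, "ay": 0, "az": 0, "hand": 1.5},
    {"x": 1, "y": 0, "z": 0, "ax": 0, "ay": 0, "az": 0, "hand": 1.5},
    {"x": 1, "y": 0, "z": 0, "ax": 0, "ay": 0, "az": 0, "hand": 1.5},
  ],
)

```text
clock: 9.8
tcp_pos: [0.5515, -0.0745, 0.1445]
tcp_rot: [[0.049, -0.999, 0.001], [-0.999, -0.049, -0.001], [0.001, -0.001, -1.0]]
contact_force: [-3.0, -0.6, 8.9]
finger_gap: 0.0229
```

arm_command(
  series=[
    {"x": 0.2, "y": 0, "z": 0.03, "ax": 0, "ay": 0, "az": 0, "hand": 1.5},
    {"x": 0.5, "y": 0, "z": 0.05, "ax": 0, "ay": 0, "az": 0, "hand": 1.5},
    {"x": 0.8, "y": 0, "z": 0.05, "ax": 0, "ay": 0, "az": 0, "hand": 1.5},
    {"x": 1.1, "y": 0, "z": 0.05, "ax": 0, "ay": 0, "az": 0, "hand": 1.5},
    {"x": 1.3, "y": 0, "z": 0.05, "ax": 0, "ay": 0, "az": 0, "hand": 1.5},
    {"x": 1.3, "y": 0, "z": 0.05, "ax": 0, "ay": 0, "az": 0, "hand": 1.5},
  ],
)

```text
clock: 10.4
tcp_pos: [0.5522, -0.0877, 0.1442]
tcp_rot: [[0.049, -0.999, 0.002], [-0.999, -0.049, -0.001], [0.001, -0.002, -1.0]]
contact_force: [-3.2, -0.5, 11.3]
finger_gap: 0.0231
```

arm_command(
  series=[
    {"x": 0.2, "y": 0, "z": 0, "ax": 0, "ay": 0, "az": 0, "hand": 1.5},
    {"x": 0.5, "y": 0, "z": 0, "ax": 0, "ay": 0, "az": 0, "hand": 1.5},
    {"x": 0.8, "y": 0, "z": 0, "ax": 0, "ay": 0, "az": 0, "hand": 1.5},
    {"x": 1.1, "y": 0, "z": 0, "ax": 0, "ay": 0, "az": 0, "hand": 1.5},
    {"x": 1.4, "y": 0, "z": 0, "ax": 0, "ay": 0, "az": 0, "hand": 1.5},
    {"x": 1.4, "y": 0, "z": 0, "ax": 0, "ay": 0, "az": 0, "hand": 1.5},
  ],
)

```text
clock: 11.0
tcp_pos: [0.5527, -0.1004, 0.1442]
tcp_rot: [[0.048, -0.999, 0.001], [-0.999, -0.048, 0.001], [-0.001, -0.001, -1.0]]
contact_force: [-3.1, 4.0, 12.6]
finger_gap: 0.0226
```

arm_command(
  series=[
    {"x": 0.3, "y": 0, "z": -0.02, "ax": 0, "ay": 0, "az": 0, "hand": 1.5},
    {"x": 0.6, "y": 0, "z": -0.02, "ax": 0, "ay": 0, "az": 0, "hand": 1.5},
    {"x": 0.9, "y": 0, "z": -0.02, "ax": 0, "ay": 0, "az": 0, "hand": 1.5},
    {"x": 1.2, "y": 0, "z": 0, "ax": 0, "ay": 0, "az": 0, "hand": 1.5},
    {"x": 1.2, "y": 0, "z": 0, "ax": 0, "ay": 0, "az": 0, "hand": 1.5},
  ],
)

```text
clock: 11.5
tcp_pos: [0.5534, -0.1138, 0.1442]
tcp_rot: [[0.049, -0.999, 0.002], [-0.999, -0.049, -0.001], [0.001, -0.002, -1.0]]
contact_force: [-3.3, -0.7, 11.0]
finger_gap: 0.023
```

arm_command(
  series=[
    {"x": 0.3, "y": 0, "z": 0, "ax": 0, "ay": 0, "az": 0, "hand": 1.5},
    {"x": 0.6, "y": 0, "z": 0.01, "ax": 0, "ay": 0, "az": 0, "hand": 1.5},
    {"x": 0.9, "y": 0, "z": 0.02, "ax": 0, "ay": 0, "az": 0, "hand": 1.5},
    {"x": 1.2, "y": 0, "z": 0.03, "ax": 0, "ay": 0, "az": 0, "hand": 1.5},
    {"x": 1.4, "y": 0, "z": 0.03, "ax": 0, "ay": 0, "az": 0, "hand": 1.5},
    {"x": 1.4, "y": 0, "z": 0.03, "ax": 0, "ay": 0, "az": 0, "hand": 1.5},
  ],
)

```text
clock: 12.1
tcp_pos: [0.5541, -0.1278, 0.1441]
tcp_rot: [[0.049, -0.999, 0.002], [-0.999, -0.049, -0.002], [0.002, -0.002, -1.0]]
contact_force: [-4.1, -1.2, 11.7]
finger_gap: 0.0233
```

arm_command(
  series=[
    {"x": 0.3, "y": 0.02, "z": 0, "ax": 0, "ay": 0, "az": 0, "hand": 1.5},
    {"x": 0.6, "y": 0.04, "z": 0, "ax": 0, "ay": 0, "az": 0, "hand": 1.5},
    {"x": 0.9, "y": 0.06, "z": 0, "ax": 0, "ay": 0, "az": 0, "hand": 1.5},
    {"x": 1.2, "y": 0.06, "z": 0.01, "ax": 0, "ay": 0, "az": 0, "hand": 1.5},
    {"x": 1.2, "y": 0.06, "z": 0.01, "ax": 0, "ay": 0, "az": 0, "hand": 1.5},
  ],
)

```text
clock: 12.6
tcp_pos: [0.5544, -0.1388, 0.144]
tcp_rot: [[0.049, -0.999, 0.002], [-0.999, -0.049, 0.0], [-0.0, -0.002, -1.0]]
contact_force: [-2.8, 2.9, 11.9]
finger_gap: 0.0229
```

arm_command(
  series=[
    {"x": 0.3, "y": 0, "z": 0, "ax": 0, "ay": 0, "az": 0, "hand": 1.5},
    {"x": 0.6, "y": 0, "z": 0.01, "ax": 0, "ay": 0, "az": 0, "hand": 1.5},
    {"x": 0.9, "y": 0.02, "z": 0.02, "ax": 0, "ay": 0, "az": 0, "hand": 1.5},
    {"x": 1.2, "y": 0.02, "z": 0.02, "ax": 0, "ay": 0, "az": 0, "hand": 1.5},
    {"x": 1.2, "y": 0.02, "z": 0.02, "ax": 0, "ay": 0, "az": 0, "hand": 1.5},
  ],
)

```text
clock: 13.1
tcp_pos: [0.555, -0.152, 0.1438]
tcp_rot: [[0.049, -0.999, 0.003], [-0.999, -0.049, -0.002], [0.002, -0.003, -1.0]]
contact_force: [-0.9, -0.7, 10.5]
finger_gap: 0.0226
```

arm_command(
  series=[
    {"x": 0.3, "y": 0, "z": 0.01, "ax": 0, "ay": 0, "az": 0, "hand": 1.5},
    {"x": 0.6, "y": 0, "z": 0.02, "ax": 0, "ay": 0, "az": 0, "hand": 1.5},
    {"x": 0.9, "y": 0, "z": 0.03, "ax": 0, "ay": 0, "az": 0, "hand": 1.5},
    {"x": 1.2, "y": 0, "z": 0.04, "ax": 0, "ay": 0, "az": 0, "hand": 1.5},
    {"x": 1.2, "y": 0, "z": 0.05, "ax": 0, "ay": 0, "az": 0, "hand": 1.5},
  ],
)

```text
clock: 13.6
tcp_pos: [0.5556, -0.1641, 0.1435]
tcp_rot: [[0.049, -0.999, 0.003], [-0.999, -0.049, -0.002], [0.002, -0.003, -1.0]]
contact_force: [-2.5, -0.6, 12.0]
finger_gap: 0.0228
```

arm_command(
  series=[
    {"x": 0.3, "y": 0, "z": 0.01, "ax": 0, "ay": 0, "az": 0, "hand": 1.5},
    {"x": 0.6, "y": 0.02, "z": 0.01, "ax": 0, "ay": 0, "az": 0, "hand": 1.5},
    {"x": 0.9, "y": 0.02, "z": 0.02, "ax": 0, "ay": 0, "az": 0, "hand": 1.5},
    {"x": 1.2, "y": 0.02, "z": 0.03, "ax": 0, "ay": 0, "az": 0, "hand": 1.5},
    {"x": 1.2, "y": 0.02, "z": 0.03, "ax": 0, "ay": 0, "az": 0, "hand": 1.5},
  ],
)

```text
clock: 14.1
tcp_pos: [0.556, -0.1749, 0.1431]
tcp_rot: [[0.049, -0.999, 0.003], [-0.999, -0.049, -0.0], [0.0, -0.003, -1.0]]
contact_force: [-1.9, 2.8, 12.2]
finger_gap: 0.0232
```

arm_command(
  series=[
    {"x": 0.3, "y": 0, "z": 0, "ax": 0, "ay": 0, "az": 0, "hand": 1.5},
    {"x": 0.6, "y": 0, "z": 0.01, "ax": 0, "ay": 0, "az": 0, "hand": 1.5},
    {"x": 0.9, "y": 0.02, "z": 0.03, "ax": 0, "ay": 0, "az": 0, "hand": 1.5},
    {"x": 1.2, "y": 0.02, "z": 0.04, "ax": 0, "ay": 0, "az": 0, "hand": 1.5},
    {"x": 1.2, "y": 0.02, "z": 0.04, "ax": 0, "ay": 0, "az": 0, "hand": 1.5},
  ],
)

```text
clock: 14.6
tcp_pos: [0.5566, -0.1881, 0.1428]
tcp_rot: [[0.049, -0.999, 0.004], [-0.999, -0.049, -0.002], [0.003, -0.003, -1.0]]
contact_force: [-0.8, -1.0, 10.0]
finger_gap: 0.0228
```

arm_command(
  series=[
    {"x": 0.3, "y": 0, "z": 0.02, "ax": 0, "ay": 0, "az": 0, "hand": 1.5},
    {"x": 0.6, "y": 0, "z": 0.04, "ax": 0, "ay": 0, "az": 0, "hand": 1.5},
    {"x": 0.9, "y": 0, "z": 0.06, "ax": 0, "ay": 0, "az": 0, "hand": 1.5},
    {"x": 1.2, "y": 0, "z": 0.07, "ax": 0, "ay": 0, "az": 0, "hand": 1.5},
    {"x": 1.2, "y": 0, "z": 0.07, "ax": 0, "ay": 0, "az": 0, "hand": 1.5},
  ],
)

```text
clock: 15.1
tcp_pos: [0.5571, -0.2003, 0.1422]
tcp_rot: [[0.049, -0.999, 0.004], [-0.999, -0.049, -0.003], [0.003, -0.004, -1.0]]
contact_force: [-1.7, -1.3, 11.5]
finger_gap: 0.0232
```

arm_command(
  series=[
    {"x": 0.3, "y": 0, "z": 0.01, "ax": 0, "ay": 0, "az": 0, "hand": 1.5},
    {"x": 0.6, "y": 0.02, "z": 0.02, "ax": 0, "ay": 0, "az": 0, "hand": 1.5},
    {"x": 0.9, "y": 0.02, "z": 0.04, "ax": 0, "ay": 0, "az": 0, "hand": 1.5},
    {"x": 1.2, "y": 0.02, "z": 0.05, "ax": 0, "ay": 0, "az": 0, "hand": 1.5},
    {"x": 1.2, "y": 0.02, "z": 0.05, "ax": 0, "ay": 0, "az": 0, "hand": 1.5},
  ],
)

```text
clock: 15.6
tcp_pos: [0.5575, -0.2108, 0.1416]
tcp_rot: [[0.049, -0.999, 0.003], [-0.999, -0.049, -0.0], [0.0, -0.003, -1.0]]
contact_force: [-0.1, 3.7, 11.9]
finger_gap: 0.0227
```

arm_command(
  series=[
    {"x": 0.3, "y": 0, "z": 0.01, "ax": 0, "ay": 0, "az": 0, "hand": 1.5},
    {"x": 0.6, "y": 0, "z": 0.03, "ax": 0, "ay": 0, "az": 0, "hand": 1.5},
    {"x": 0.9, "y": 0, "z": 0.05, "ax": 0, "ay": 0, "az": 0, "hand": 1.5},
    {"x": 1.2, "y": 0, "z": 0.07, "ax": 0, "ay": 0, "az": 0, "hand": 1.5},
    {"x": 1.2, "y": 0, "z": 0.07, "ax": 0, "ay": 0, "az": 0, "hand": 1.5},
  ],
)

```text
clock: 16.1
tcp_pos: [0.5582, -0.2243, 0.1411]
tcp_rot: [[0.049, -0.999, 0.004], [-0.999, -0.049, -0.003], [0.003, -0.004, -1.0]]
contact_force: [-1.2, -1.0, 11.0]
finger_gap: 0.0229
```

arm_command(
  series=[
    {"x": 0.3, "y": 0, "z": 0.02, "ax": 0, "ay": 0, "az": 0, "hand": 1.5},
    {"x": 0.6, "y": 0, "z": 0.04, "ax": 0, "ay": 0, "az": 0, "hand": 1.5},
    {"x": 0.9, "y": 0, "z": 0.06, "ax": 0, "ay": 0, "az": 0, "hand": 1.5},
    {"x": 1.2, "y": 0, "z": 0.08, "ax": 0, "ay": 0, "az": 0, "hand": 1.5},
    {"x": 1.2, "y": 0, "z": 0.08, "ax": 0, "ay": 0, "az": 0, "hand": 1.5},
  ],
)

```text
clock: 16.6
tcp_pos: [0.5588, -0.2364, 0.1403]
tcp_rot: [[0.049, -0.999, 0.004], [-0.999, -0.049, -0.003], [0.003, -0.004, -1.0]]
contact_force: [-1.1, -0.9, 12.2]
finger_gap: 0.0229
```

arm_command(
  series=[
    {"x": 0.3, "y": 0, "z": 0.02, "ax": 0, "ay": 0, "az": 0, "hand": 1.5},
    {"x": 0.6, "y": 0, "z": 0.05, "ax": 0, "ay": 0, "az": 0, "hand": 1.5},
    {"x": 0.9, "y": 0, "z": 0.07, "ax": 0, "ay": 0, "az": 0, "hand": 1.5},
    {"x": 1.2, "y": 0, "z": 0.1, "ax": 0, "ay": 0, "az": 0, "hand": 1.5},
    {"x": 1.2, "y": 0, "z": 0.1, "ax": 0, "ay": 0, "az": 0, "hand": 1.5},
  ],
)

```text
clock: 17.1
tcp_pos: [0.5593, -0.2485, 0.1395]
tcp_rot: [[0.049, -0.999, 0.004], [-0.999, -0.049, -0.003], [0.004, -0.004, -1.0]]
contact_force: [-1.5, -0.7, 11.1]
finger_gap: 0.0229
```

Run:
```python
from h import *
snap('wrist','wb5')
f=load('wb5')
s=robot.get_state(); print(s['contact_force'],s['wrist_torque'],s['tcp_pos'],s['clock'])
```

```text
[-0.77437571 -1.53991133 11.65751296] [-0.23882466  0.37534325  0.0690793 ] [ 0.55935294 -0.24833878  0.13946447] 17.15
```

View pics/wb5.png

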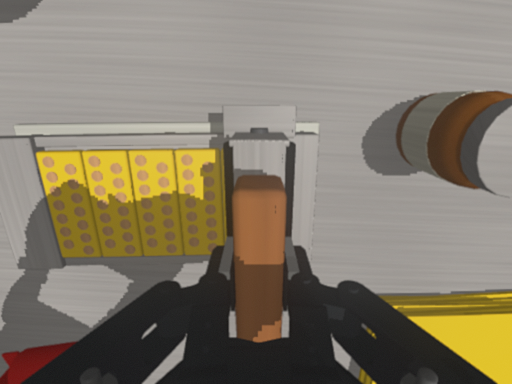

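The roller is now at the far land (260,180). The sections on the left look level; I'll check them against the lands by depth.

```bash
cat > chk.py <<'E'
from h import *
import sys
f=load(sys.argv[1]); C=cloud(f); p=f['p']
b=np.array([.555,-.164]); a=np.radians(2.84); R=np.array([[np.cos(a),-np.sin(a)],[np.sin(a),np.cos(a)]])
B=(C[...,:2]-b)@R; Z=C[...,2]
ok=(Z>.03)&(Z<.07)&(np.abs(B[...,0])<.044)
def reg(y0,y1): m=ok&(B[...,1]>y0)&(B[...,1]<y1); return m
m=reg(.100,.125)|reg(-.125,-.100)
for y in (.112,-.112):
    q=reg(y-.012,y+.012); print('land',y,q.sum(),np.median(Z[q])*1000 if q.any() else None)
A=np.c_[B[m],np.ones(m.sum())]
c=np.linalg.lstsq(A,Z[m],rcond=None)[0]; print(c)
for i,y in enumerate((-.072,-.036,0,.036,.072)):
    q=reg(y-.013,y+.013)
    if q.sum()>20: r=Z[q]-np.c_[B[q],np.ones(q.sum())]@c; print('strip',i,q.sum(),'proud mm',np.median(r)*1000)
E
python3 chk.py wbed2; python3 chk.py wb5
```

```text
land 0.112 986 55.44344552086688
land -0.112 964 49.2540721604737
[-0.00097928  0.02787819  0.05234544]
strip 0 1079 proud mm 4.451573969286346
strip 1 1083 proud mm 3.758143969989837
strip 2 1083 proud mm 3.4649503390726326
strip 3 1098 proud mm 4.215696773761025
strip 4 1100 proud mm 3.4167386616904687
land 0.112 2664 54.81112217801805
land -0.112 1122 44.59884395556429
[-2.32957488e-05  4.42166275e-02  4.98681924e-02]
strip 1 3095 proud mm 0.06646232390665474
strip 2 3177 proud mm 0.12055994841319445
strip 3 3160 proud mm 0.12584245006421607
strip 4 3104 proud mm 0.13574206888205056
```

Sections 1–4 read home to within about 0.1 mm. Roll on to the land, then check section 0.

arm_command(
  series=[
    {"x": 0.3, "y": 0, "z": 0.02, "ax": 0, "ay": 0, "az": 0, "hand": 1.5},
    {"x": 0.6, "y": 0, "z": 0.05, "ax": 0, "ay": 0, "az": 0, "hand": 1.5},
    {"x": 0.9, "y": 0, "z": 0.07, "ax": 0, "ay": 0, "az": 0, "hand": 1.5},
    {"x": 1.2, "y": 0, "z": 0.09, "ax": 0, "ay": 0, "az": 0, "hand": 1.5},
    {"x": 1.5, "y": 0, "z": 0.11, "ax": 0, "ay": 0, "az": 0, "hand": 1.5},
    {"x": 1.8, "y": 0, "z": 0.13, "ax": 0, "ay": 0, "az": 0, "hand": 1.5},
    {"x": 2.2, "y": 0, "z": 0.15, "ax": 0, "ay": 0, "az": 0, "hand": 1.5},
    {"x": 2.2, "y": 0, "z": 0.15, "ax": 0, "ay": 0, "az": 0, "hand": 1.5},
  ],
)

```text
clock: 17.95
tcp_pos: [0.5604, -0.2706, 0.138]
tcp_rot: [[0.049, -0.999, 0.004], [-0.999, -0.049, -0.004], [0.004, -0.004, -1.0]]
contact_force: [0.3, -1.0, 11.9]
finger_gap: 0.023
```

```bash
python3 - <<'E'
from h import *
snap('wrist','wb6')
s=robot.get_state(); print(s['contact_force'],s['wrist_torque'],s['tcp_pos'],s['clock'])
E
python3 chk.py wb6
```

```text
[-0.95870411 -0.84586882 11.27122326] [-0.24657584  0.32736151  0.03540033] [ 0.56042068 -0.27038248  0.13797091] 18.0
land 0.112 795 55.086774482058416
land -0.112 0 None
[-0.00565792  0.0246009   0.05232008]
strip 0 2314 proud mm -3.9561339667966813
strip 1 3168 proud mm -3.111802892976318
strip 2 3183 proud mm -2.26604605413909
strip 3 3155 proud mm -1.387065412180255
strip 4 3130 proud mm -0.5690578266406738
```

The five sections are collinear to within 0.05 mm, and 1–4 are flush with the land, so all five are home. Next, lift and recheck unloaded.

arm_command(
  series=[
    {"x": 0, "y": 0, "z": -0.5, "ax": 0, "ay": 0, "az": 0, "hand": 1.5},
    {"x": 0, "y": 0, "z": -1.5, "ax": 0, "ay": 0, "az": 0, "hand": 1.5},
    {"x": 0, "y": 0, "z": -4, "ax": 0, "ay": 0, "az": 0, "hand": 1.5},
    {"x": 0, "y": 0, "z": -7, "ax": 0, "ay": 0, "az": 0, "hand": 1.5},
    {"x": -3, "y": 0, "z": -8, "ax": 0, "ay": 0, "az": 0, "hand": 1.5},
    {"x": -7, "y": 0, "z": -8, "ax": 0, "ay": 0, "az": 0, "hand": 1.5},
    {"x": -11, "y": 0, "z": -8, "ax": 0, "ay": 0, "az": 0, "hand": 1.5},
    {"x": -15, "y": 0, "z": -8, "ax": 0, "ay": 0, "az": 0, "hand": 1.5},
    {"x": -19, "y": 0, "z": -8, "ax": 0, "ay": 0, "az": 0, "hand": 1.5},
    {"x": -23, "y": 0, "z": -8, "ax": 0, "ay": 0, "az": 0, "hand": 1.5},
    {"x": -26, "y": 0, "z": -8, "ax": 0, "ay": 0, "az": 0, "hand": 1.5},
    {"x": -26, "y": 0, "z": -8, "ax": 0, "ay": 0, "az": 0, "hand": 1.5},
    {"x": -26, "y": 0, "z": -8, "ax": 0, "ay": 0, "az": 0, "hand": 1.5},
  ],
)

```text
clock: 19.3
tcp_pos: [0.5461, -0.0086, 0.2152]
tcp_rot: [[0.051, -0.999, -0.002], [-0.999, -0.051, -0.0], [0.0, 0.002, -1.0]]
contact_force: [-0.6, -0.7, -4.8]
finger_gap: 0.0232
```

```bash
python3 - <<'E'
from h import *
snap('wrist','wb7')
print(robot.get_state()['wrist_torque'])
rel([.5150,.1425,.205],-93.4)
E
python3 chk.py wb7
```

```text
[0.04389006 0.01884001 0.01450001]
xyz cm [-15.329   2.377   1.036] rot [ 0.08 -0.02  6.22] F [-0.18 -0.54 -4.54] tcp [ 0.5463 -0.0094  0.2154] t 19.35
land 0.112 1379 55.13757468212546
land -0.112 1373 49.00690943821241
[0.00248771 0.02775716 0.05208942]
strip 0 1716 proud mm 0.047450621239512186
strip 1 1764 proud mm 0.12053722873109698
strip 2 1817 proud mm 0.0979983283716096
strip 3 1866 proud mm 0.1256524484399696
strip 4 1894 proud mm 0.1843668023718617
```

View pics/wb7.png

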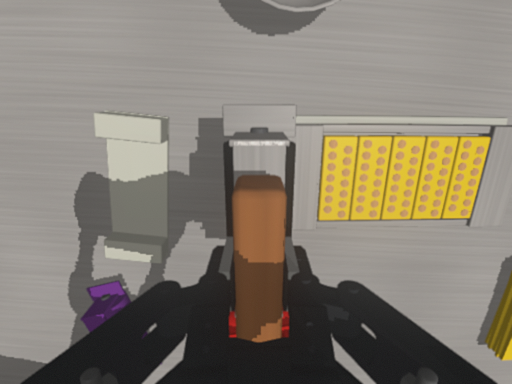

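All sections read less than 0.2 mm proud, unloaded. The grip hasn't slipped in the image (grip end still at (258,178)). Now re-measure the empty stand from this view while moving over it.

```bash
cat > st.py <<'E'
from h import *
import sys
f=load(sys.argv[1]); C=cloud(f); Z=C[...,2]
m=(Z>.026)&(Z<.034)&(np.hypot(C[...,0]-.5155,C[...,1]-.1425)<.115)
m=cv2.morphologyEx(m.astype(np.uint8),cv2.MORPH_OPEN,np.ones((3,3)))>0
P=C[m]; print(len(P),np.median(P[:,2]),cv2.minAreaRect(P[:,:2].astype(np.float32)*1000),P[:,:2].min(0),P[:,:2].max(0))
E
python3 st.py wb7; python3 st.py wb4; python3 st.py wb3; python3 st.py wst
```

```text
2890 0.03163358971277814 ((515.2613525390625, 141.996337890625), (74.78961944580078, 182.83932495117188), 86.60628509521484) [0.422757 0.099511] [0.60734735 0.18379528]
4329 0.03164039913535311 ((515.6544189453125, 141.7255096435547), (75.59691619873047, 182.31411743164062), 86.4573745727539) [0.42285424 0.09932661] [0.60797012 0.18488076]
2917 0.03165557706399427 ((515.5968627929688, 141.79501342773438), (75.28231811523438, 181.9970703125), 86.81072235107422) [0.42333655 0.09942377] [0.60798281 0.18359556]
971 0.03151295405026085 ((515.517333984375, 142.4712371826172), (74.02393341064453, 180.5532684326172), 86.55148315429688) [0.42482952 0.10040193] [0.60683453 0.18445199]
```

arm_command(
  series=[
    {"x": -4, "y": 0.6, "z": 0, "ax": 0, "ay": 0, "az": 2, "hand": 1.5},
    {"x": -8, "y": 1.2, "z": 0, "ax": 0, "ay": 0, "az": 4, "hand": 1.5},
    {"x": -12, "y": 1.8, "z": 0.3, "ax": 0, "ay": 0, "az": 6.2, "hand": 1.5},
    {"x": -14.5, "y": 2.3, "z": 0.6, "ax": 0, "ay": 0, "az": 6.2, "hand": 1.5},
    {"x": -15.3, "y": 2.4, "z": 1, "ax": 0, "ay": 0, "az": 6.2, "hand": 1.5},
    {"x": -15.3, "y": 2.4, "z": 1, "ax": 0, "ay": 0, "az": 6.2, "hand": 1.5},
    {"x": -15.3, "y": 2.4, "z": 1, "ax": 0, "ay": 0, "az": 6.2, "hand": 1.5},
    {"x": -15.3, "y": 2.4, "z": 1, "ax": 0, "ay": 0, "az": 6.2, "hand": 1.5},
  ],
)

```text
clock: 20.15
tcp_pos: [0.5157, 0.1409, 0.2059]
tcp_rot: [[-0.061, -0.998, 0.0], [-0.998, 0.061, -0.0], [0.0, -0.0, -1.0]]
contact_force: [-0.5, -0.6, -5.0]
finger_gap: 0.0229
```

```bash
python3 - <<'E'
from h import *
snap('wrist','ws2'); snap('scene','ss2')
rel([.5150,.1425,.112],-93.4)
E
python3 st.py ws2
```

```text
xyz cm [-0.129  0.072  9.398] rot [-0.02 -0.01 -0.11] F [ 0.85  0.07 -4.56] tcp [0.5156 0.1412 0.206 ] t 20.25
866 0.031542477042975366 ((599.96240234375, 137.47454833984375), (72.77230834960938, 11.71770191192627), 86.57247161865234) [0.59195692 0.10116693] [0.60719751 0.17413287]
```

View pics/ws2.png

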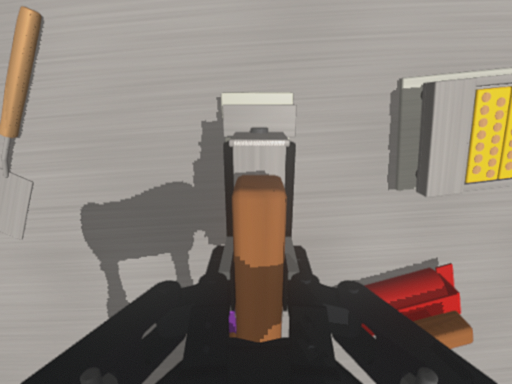

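The stand is confirmed at (0.5155, 0.142), yaw -3.4°. The far rail shows evenly beyond the yoke (258,98), so I'll lower.

arm_command(
  series=[
    {"x": -0.1, "y": 0, "z": 3, "ax": 0, "ay": 0, "az": 0, "hand": 1.5},
    {"x": -0.1, "y": 0, "z": 6, "ax": 0, "ay": 0, "az": 0, "hand": 1.5},
    {"x": -0.1, "y": 0, "z": 8, "ax": 0, "ay": 0, "az": 0, "hand": 1.5},
    {"x": -0.1, "y": 0, "z": 9, "ax": 0, "ay": 0, "az": 0, "hand": 1.5},
    {"x": -0.1, "y": 0, "z": 9.4, "ax": 0, "ay": 0, "az": 0, "hand": 1.5},
    {"x": -0.1, "y": 0, "z": 9.4, "ax": 0, "ay": 0, "az": 0, "hand": 1.5},
    {"x": -0.1, "y": 0, "z": 9.4, "ax": 0, "ay": 0, "az": 0, "hand": 1.5},
  ],
)

```text
clock: 20.95
tcp_pos: [0.516, 0.1434, 0.113]
tcp_rot: [[-0.06, -0.998, 0.002], [-0.998, 0.06, 0.0], [-0.0, -0.002, -1.0]]
contact_force: [0.4, -1.0, -4.4]
finger_gap: 0.0229
```

arm_command(
  series=[
    {"x": 0, "y": 0, "z": 0.1, "ax": 0, "ay": 0, "az": 0, "hand": 1.5},
    {"x": 0, "y": 0, "z": 0.2, "ax": 0, "ay": 0, "az": 0, "hand": 1.5},
    {"x": 0, "y": 0, "z": 0.3, "ax": 0, "ay": 0, "az": 0, "hand": 1.5},
    {"x": 0, "y": 0, "z": 0.3, "ax": 0, "ay": 0, "az": 0, "hand": 1.5},
  ],
)

```text
clock: 21.35
tcp_pos: [0.5151, 0.1434, 0.1089]
tcp_rot: [[-0.059, -0.998, -0.0], [-0.998, 0.059, -0.0], [0.0, 0.0, -1.0]]
contact_force: [0.0, 0.7, -4.1]
finger_gap: 0.0231
```

arm_command(
  series=[
    {"x": 0.1, "y": 0, "z": 0.05, "ax": 0, "ay": 0, "az": 0, "hand": 1.5},
    {"x": 0.1, "y": 0, "z": 0.1, "ax": 0, "ay": 0, "az": 0, "hand": 1.5},
    {"x": 0.1, "y": 0, "z": 0.1, "ax": 0, "ay": 0, "az": 0, "hand": 1.5},
  ],
)

```text
clock: 21.65
tcp_pos: [0.5151, 0.1423, 0.1078]
tcp_rot: [[-0.059, -0.998, -0.0], [-0.998, 0.059, -0.0], [0.0, 0.0, -1.0]]
contact_force: [-0.0, -0.2, -4.1]
finger_gap: 0.0229
```

arm_command(
  series=[
    {"x": 0, "y": 0, "z": 0.05, "ax": 0, "ay": 0, "az": 0, "hand": 1.5},
    {"x": 0, "y": 0, "z": 0.05, "ax": 0, "ay": 0, "az": 0, "hand": 1.5},
    {"x": 0, "y": 0, "z": 0.05, "ax": 0, "ay": 0, "az": 0, "hand": 1.5},
  ],
)

```text
clock: 21.95
tcp_pos: [0.5152, 0.1424, 0.1077]
tcp_rot: [[-0.059, -0.998, 0.0], [-0.998, 0.059, -0.0], [0.0, -0.0, -1.0]]
contact_force: [-2.1, -0.9, -0.2]
finger_gap: 0.0226
```

The feet are on the rails at the original height, with the weight mostly taken. Release.

arm_command(
  series=[
    {"x": 0, "y": 0, "z": 0.02, "ax": 0, "ay": 0, "az": 0, "hand": 2.6},
    {"x": 0, "y": 0, "z": 0.02, "ax": 0, "ay": 0, "az": 0, "hand": 3.5},
    {"x": 0, "y": 0, "z": 0.02, "ax": 0, "ay": 0, "az": 0, "hand": 6},
    {"x": 0, "y": 0, "z": 0.02, "ax": 0, "ay": 0, "az": 0, "hand": 8.5},
    {"x": 0, "y": 0, "z": 0.02, "ax": 0, "ay": 0, "az": 0, "hand": 8.5},
    {"x": 0, "y": 0, "z": 0, "ax": 0, "ay": 0, "az": 0, "hand": 8.5},
  ],
)

```text
clock: 22.55
tcp_pos: [0.5152, 0.1424, 0.1074]
tcp_rot: [[-0.059, -0.998, 0.0], [-0.998, 0.059, -0.0], [0.0, -0.0, -1.0]]
contact_force: [1.2, -0.1, -0.3]
finger_gap: 0.0851
```

arm_command(
  series=[
    {"x": 0, "y": 0, "z": -2, "ax": 0, "ay": 0, "az": 0, "hand": 8.5},
    {"x": 0, "y": 0, "z": -5, "ax": 0, "ay": 0, "az": 0, "hand": 8.5},
    {"x": 0, "y": 0, "z": -9, "ax": 0, "ay": 0, "az": 0, "hand": 8.5},
    {"x": 0, "y": 0, "z": -14, "ax": 0, "ay": 0, "az": 0, "hand": 8.5},
    {"x": 0, "y": 0, "z": -19, "ax": 0, "ay": 0, "az": 0, "hand": 8.5},
    {"x": 0, "y": 0, "z": -22, "ax": 0, "ay": 0, "az": 0, "hand": 8.5},
    {"x": 0, "y": 0, "z": -22, "ax": 0, "ay": 0, "az": 0, "hand": 8.5},
    {"x": 0, "y": 0, "z": -22, "ax": 0, "ay": 0, "az": 0, "hand": 8.5},
    {"x": 0, "y": 0, "z": -22, "ax": 0, "ay": 0, "az": 0, "hand": 8.5},
  ],
)

```text
clock: 23.45
tcp_pos: [0.5146, 0.1423, 0.3258]
tcp_rot: [[-0.059, -0.998, -0.003], [-0.998, 0.059, -0.0], [0.001, 0.003, -1.0]]
contact_force: [0.2, 1.1, -0.7]
finger_gap: 0.0853
```

```bash
python3 - <<'E'
from h import *
snap('wrist','wf'); snap('scene','sf')
f=load('wf'); C=cloud(f); p=f['p']
hsv=cv2.cvtColor(p,cv2.COLOR_RGB2HSV); h,s,v=[hsv[...,i].astype(int) for i in range(3)]
w=(s>90)&(h<16)&(C[...,2]>.1)&(np.hypot(C[...,0]-.515,C[...,1]-.142)<.07); P=C[w]
print('grip',len(P),np.percentile(P[:,2],[5,50,95]),cv2.minAreaRect(P[P[:,2]>np.median(P[:,2])-.004][:,:2].astype(np.float32)*1000))
E
python3 st.py wf
```

```text
grip 1389 [0.11868986 0.12043267 0.1220167 ] ((514.8465576171875, 140.55917358398438), (76.60960388183594, 80.11886596679688), 46.0022087097168)
989 0.03150938467158959 ((515.268798828125, 142.2042236328125), (73.61229705810547, 179.98060607910156), 86.52808380126953) [0.42367277 0.10044645] [0.60726711 0.18392471]
```

View pics/wf.png

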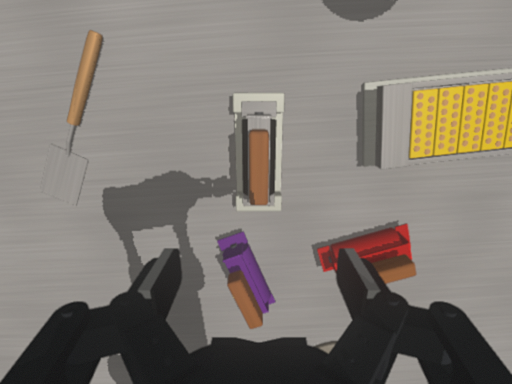

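View pics/sf.png

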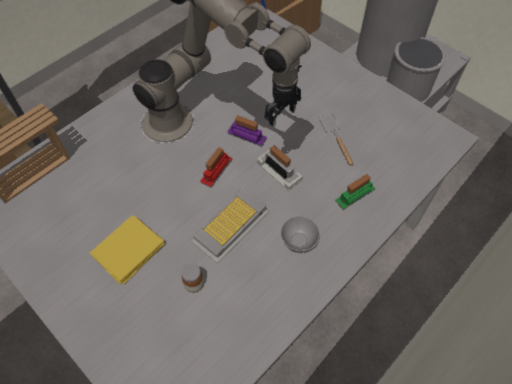

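The roller stands square on its stand (258,165), aligned with it, and the other things are unmoved. The grip rectangle fit was upset by stray pixels, so I'll redo it filtered.

Run:
```python
from h import *
f=load('wf'); C=cloud(f); p=f['p']
hsv=cv2.cvtColor(p,cv2.COLOR_RGB2HSV); h,s,v=[hsv[...,i].astype(int) for i in range(3)]
w=(s>90)&(h<16)&(C[...,2]>.115)&(np.hypot(C[...,0]-.515,C[...,1]-.142)<.07)
w=cv2.morphologyEx(w.astype(np.uint8),cv2.MORPH_OPEN,np.ones((5,5)))>0; w[:,:235]=0;w[:,285:]=0; w[215:]=0
P=C[w]; print(len(P),cv2.minAreaRect(P[:,:2].astype(np.float32)*1000))
s=robot.get_state(); print(s['contact_force'],s['clock'],s['finger_gap'])
```

```text
1320 ((515.962646484375, 142.37945556640625), (21.541343688964844, 91.36781311035156), 87.09562683105469)
[-0.22698247 -0.08961081  0.1916191 ] 23.55 0.08508845221444551
```

The grip is at (0.516, 0.1424), yaw -2.9°; the stand is at (0.5153, 0.142), yaw -3.5°. The height is unchanged. Hand in.

```bash
python3 -c "
from h import *
print(robot.job_done())"
```

```text
the job is handed in; nothing more can be done
None
```

I rolled all five sections home in one pass from the +y land to the -y land, put the roller back on its stand and handed in the job at about 23.6 s. The hand-in gives no verdict.

**Force:** the bed force was about 14 N when I started rolling from the land and stayed between 14 and 17.6 N along the bed. That is from wrist readings taken between moves, so brief peaks in between were not seen. The limit is 25 N.

**Sections:** after lifting, the depth check read every section less than 0.2 mm proud; they started at about 3.4 to 4.5 mm.

**Roller on its stand:** the final wrist view put the grip centre within 1 mm of the stand's middle, square to within 1° and at its original height. The gripper was open and clear.

**Other things:** the look-alike rollers, bowl, jar, spatula and wax stack look unmoved in the final scene picture.

**What went wrong or disagreed:**
- Two early move calls were refused because their rows lacked fields. Nothing moved.
- One grip-rectangle fit in the last check was upset by stray pixels, and the filtered fit gave the figures above.
- The check of section 0 with the roller still on the far land had no view of that land. I judged it then by all five sections lying in one line, and confirmed it after lifting.

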